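Tare the empty beaker on the perfumer's balance, touch-free

TASK

An empty beaker stands on the balance, ready for the next blend. With shut fingertips behind the grip bar on the draught shield's glass lid, gently slide the lid fully shut; then tare without touching: hold your fingertips still a few centimetres above the right-hand infrared window of the console (right as you face its display) for two seconds, and take your hand well away. Do not touch the console, do not pass your hand low over the left-hand window (that one prints), grasp or lift nothing, and leave the beaker and everything else on the table undisturbed.

Things in the scene. Friction and masses are not known exactly. Their poses are not given: they have to be found in the camera images.
- balance: precision balance, fixed to the table, 317 mm deep (x), 212 mm wide (y), 182 mm high to the rails of its glass draught shield. Origin on the table under the middle of the balance; its x axis points from the console back through the weighing chamber, its y axis to the left as you face the display, z up. The glass chamber takes up x -45 to 155 mm, y -100 to 100 mm, heights 62 to 182 mm
- console: the balance's white sloping front panel with display, flat keys and two infrared windows, x -160 to -46 mm and y -106 to 106 mm in the balance's frame, its surface rising from 39 mm height at the front edge to 61 mm at the glass. Same origin and axes as the balance. Not to be touched
- tare_sensor (a point): centre of the top of the right-hand infrared window: a black window 24 x 18 mm in a steel rim, near the console's front right corner (y -83 mm in the balance's frame). It is flush with the panel, about 46 mm above the table and 87 mm in front of the chamber's front glass
- print_sensor (a point): centre of the top of the left-hand infrared window, the mirror image of the other near the console's front left corner (y 83 mm in the balance's frame)
- lid (a joint): how far the draught shield's top lid is open, in m: 0 fully shut against its stop, 0.125 fully open; it grows as the lid slides back along the balance's x axis. Slides level with about 1.2 N of friction (a little more when moved fast) and stays where it is left
- lid_grip (a point): centre of the lid's grip bar, a black upright bar across the lid near its front edge: 10 mm thick (x), 100 mm long (y), 20 mm high, standing on the glass lid, whose top is 10 mm below this point (176 mm above the table). Moves with the lid; behind the bar the clear glass of the lid goes on flat for 175 mm. Its axes are those of the balance
- beaker: small empty glass beaker, 44 mm across, 58 mm high, standing on the pan inside the chamber; origin at the centre of its underside
- pan (a point): centre of the top of the steel weighing pan, 120 mm across, 72 mm above the table inside the chamber
- dropper_bottle: amber dropper bottle, 33 mm across, 100 mm high, left of the console; origin under its centre
- cork_vial: small clear corked vial, 30 mm across, 66 mm high, right of the weighing chamber; origin under its centre
- stopper: loose tapered cork, 28 mm across, 26 mm high, standing on the table right of the console; origin under its centre
- amber_bottle: amber corked bottle, 48 mm across, 105 mm high, to one side; origin under its centre
- square_bottle: dark blue square bottle with a black cap, 52 mm square, 110 mm high, to one side; origin under its centre
- flask: conical flask with cork, 80 mm across, 134 mm high, to one side; origin under its centre
- blotter_block: wooden block 42 x 42 x 36 mm with two paper scent strips standing up to 120 mm, to one side; origin under its centre

How it is judged:
By the outcome, as a careful person would: the job done as asked, in the order asked, and still so for the second after the job is handed in, with the robot touching nothing.
It also fails if it takes over 48 s, if anything falls off the work surface, if the arm or the gripper's body presses on something with over 40 N, if the wrist force passes 120 N, or if a joint passes its speed limit or range.

ROBOT

A 6-joint arm with a two-finger parallel gripper is mounted at the origin on the work surface. World frame = base frame: x ahead of the robot, y to its left, z up, the work surface at z = 0. Lengths are in mm, angles in rad, forces in N, time in s.
With the tool pointing down it reaches from about 375 to 925 mm from the base axis. Payload 5.7 kg.
Tool frame: the origin (TCP) lies midway between the tips of the shut fingers; the grasp point (between the pads) lies 19 mm behind it; z points along the fingers, y is the line along which they close (so a half turn about z gives the same grasp; the last joint's range is limited). The gripper opens to 88 mm and grips with 3 to 60 N. Pads are 20 mm wide; open, the fingers measure 115 mm over their backs; the gripper's body (75 mm by 178 mm) begins 61 mm behind the grasp point.
Start: joints at [1.13, 0.359, 1.51, -0, 1.272, -0.115], TCP at [192.032, 568.407, 222.623] pointing down, gripper open.
Joint ranges: [-2.97, 2.97], [-1.01, 2.36], [0.21, 2.38], [-0.96, 4.11], [0.2, 2.71], [-2.98, 2.98]. Speed limits (rad/s): [2.39, 2.39, 3.14, 3.14, 3.14, 3.14].

INTERFACE

Orientations are given as a rotation vector (axis times angle).
In Python, from station import bot, cams gives the robot as it stands.
- The arm moves only by the shell command python3 -m pendant 'ROWS'. ROWS is JSON, a list of rows, each a list of 5 numbers: the gripper command: -1 is shut, 1 is fully open, values between are in proportion, then the shift along the tool's x, y, z as a fraction of full scale, then the turn about the tool's z as a fraction of full scale. In form: [[gripper, x, y, z, turn], ...]. A call has 1 to 8 rows; each row shifts and turns the commanded pose from where the row before left it, along the tool's axes as they then stand; what a row does not reach is not made up. Full scale, the value 1, is 0.4 m for a shift and 180 degrees for a turn. A row lasts 1/10 s, in which the tool goes at most 50 mm and 8.59 degrees, less where a joint would pass 70% of its speed; a pose out of reach is approached as far as the arm can. A call with a number of a shift or a turn outside -1 to 1 is refused whole. A call with a gripper value outside its range is refused whole. The fingers move at their own pace and stop on an object; the grip force is fixed at half the most. Time passes only in rows, so rows that do not move let the fingers close. It gives the time, the measured TCP pose, the force, the opening and the grip force at its end, in the units of the state.
- bot.observe(): the state, without advancing time (a new reading comes with each control period).
- cams.read_camera(name): name is "side" or "top"; returns the picture (400x640x3 uint8, red, green, blue); there is no depth.
- cams.get_calibration(name): a dict with "K" (3x3 intrinsics, pixels), "rvec" (rotation vector, rad) and "tvec" (3), from world to camera coordinates, as OpenCV has them. Camera axes: x right, y down, z forward; pixel columns grow to the right and rows downward; lengths in mm; the calibration is good to about 2 mm. A picture is of the moment at which its call begins. get_calibration takes no time and is no camera call.
- bot.close_job(): hands the job in; it is judged then, once.
The state is a dict: "t": time; "qpos": joint angles; "qd": joint speeds; "tau": joint torques, N m; "position": TCP position; "ee_rot": TCP orientation; "wrist_force": force on the tool from outside, world axes, zero at the start; "wrist_torque": the same for the moment, N m; "finger_gap": finger opening in mm; "finger_force": force on a finger pad.
Only numpy, scipy, OpenCV 4.12 (cv2) and the standard library are available. Lean on these libraries where they do the work, as an engineer would, in place of code of your own. Each camera call takes 0.05 s, during which the arm holds its last target. There are 200 camera calls.

## Working session

There is one attempt and no reset: what is moved stays moved. The work goes in short steps, Python scripts to look and compute and a shell command to move; the robot and the scene stay as the last step left them, time stands still between calls to the robot, and variables do not carry over. Pictures are saved under pics/ and viewed, at most 10 in all, crops included, and the job is handed in when it is done.

```bash
mkdir -p pics; python3 - <<'E'
from station import bot,cams
import cv2
for n in("top","side"):
    cv2.imwrite(f"pics/{n}0.png",cams.read_camera(n)[:,:,::-1])
    print(n,cams.get_calibration(n))
print(bot.observe())
E
```

```text
top {'K': array([[493.6009867,   0.       , 323.5174818],
       [  0.       , 493.6009867, 202.1390106],
       [  0.       ,   0.       ,   1.       ]]), 'rvec': array([ 2.14711232, -2.20805627,  0.06004417]), 'tvec': array([  26.93440832,  590.63695032, 1634.66818659])}
side {'K': array([[369.55335126,   0.        , 318.24587888],
       [  0.        , 369.55335126, 203.55771572],
       [  0.        ,   0.        ,   1.        ]]), 'rvec': array([ 2.21973998, -0.58239133,  0.24895469]), 'tvec': array([-496.4540951 ,  289.66750714,  889.29082907])}
{'t': 0.1, 'qpos': array([ 1.12992021e+00,  3.59429535e-01,  1.51130515e+00,  2.99934356e-05,
        1.27251651e+00, -1.15090047e-01]), 'qd': array([ 6.32276380e-05, -1.90192337e-03, -2.04480433e-03, -1.37344891e-03,
       -1.52153432e-03,  9.08346350e-05]), 'tau': array([ 2.88706606e-04, -5.16359389e+01, -2.71405542e+01,  6.76833722e-02,
        2.77672301e-02, -1.94245149e-05]), 'position': array([191.75768509, 567.87962109, 221.90296359]), 'ee_rot': array([-5.09418713e-01, -3.09952547e+00,  2.49247791e-03]), 'wrist_force': array([-0.25115335,  0.67607195, -0.48439317]), 'wrist_torque': array([0.02999329, 0.0068538 , 0.04775975]), 'finger_force': 0.0, 'finger_gap': 87.49821135444391}
```

View pics/top0.png

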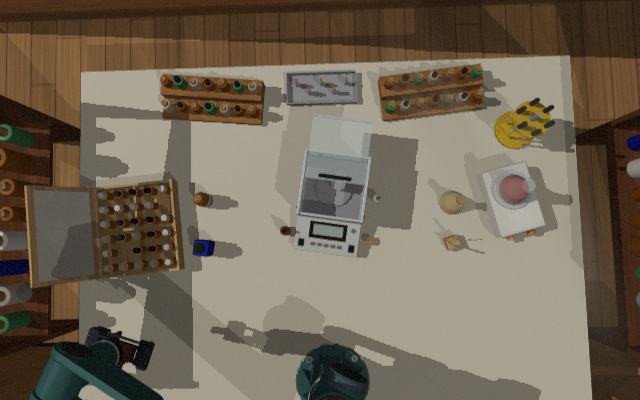

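View pics/side0.png

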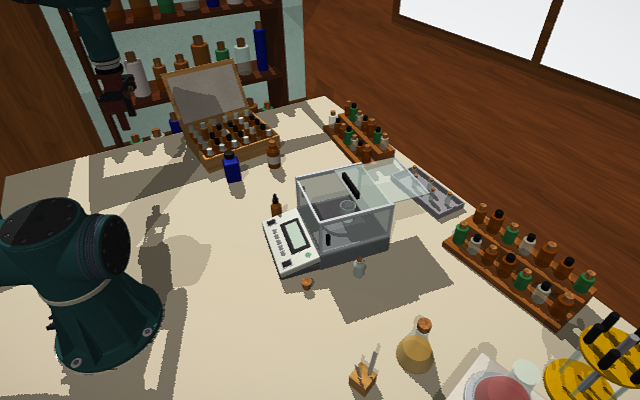

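The top view shows the balance ahead of the robot: grip bar at about (335,177), left window at (301,242), right window at (350,248). The lid is well open. I'll measure these on an enlarged crop.

```bash
cat > h.py <<'E'
import numpy as np,cv2
from station import bot,cams
def ray(n,u,v,z):
    c=cams.get_calibration(n);R=cv2.Rodrigues(c["rvec"])[0]
    o=-R.T@c["tvec"];d=R.T@np.linalg.solve(c["K"],[u,v,1.])
    return o+d*(z-o[2])/d[2]
def proj(n,p):
    c=cams.get_calibration(n)
    return cv2.projectPoints(np.array([p],float),c["rvec"],c["tvec"],c["K"],None)[0].ravel()
E
python3 - <<'E'
from h import *
im=cv2.imread("pics/top0.png")
cv2.imwrite("pics/c1.png",cv2.resize(im[110:265,275:395],None,fx=3.8,fy=3.8,interpolation=cv2.INTER_CUBIC))
g=im.max(2)
m=np.zeros_like(g);m[165:260,290:372]=(g[165:260,290:372]<50)
n,l,s,c=cv2.connectedComponentsWithStats(m)
for i in range(1,n):
    if s[i,4]>8: print(s[i],c[i],[ray("top",*c[i],z).round(1)[:2] for z in(46,196)])
E
```

```text
[319 174  32   7  91] [334.50549451 176.73626374] [array([672.7, -28.7]), array([654.4, -27.3])]
[309 221  38  20 223] [327.50224215 231.84753363] [array([ 4.911e+02, -4.000e-01]), array([489.5,  -1.6])]
[298 239   6   6  30] [300.66666667 241.53333333] [array([461.7,  88.7]), array([462.8,  79.2])]
[348 246   6   6  29] [350.75862069 248.5862069 ] [array([434.2, -75.1]), array([437.9, -69.4])]
```

View pics/c1.png

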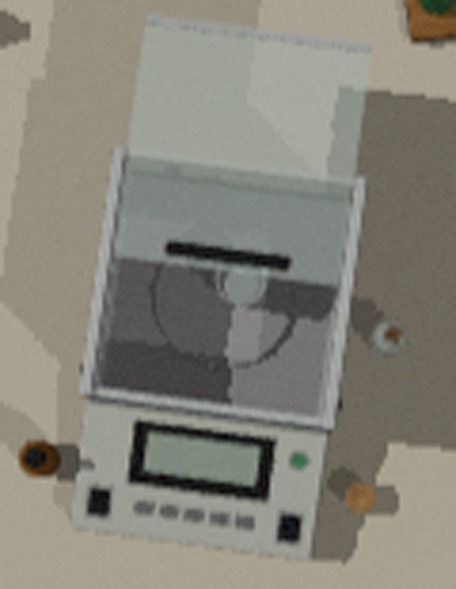

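The crop confirms it: balance yaw is about -9.5°, origin about (578,-15), and the lid about 0.1 m open with the bar at balance x≈78, y≈0. The tool needs a turn of about -9.2°. I'll shut the fingers, rise, and align.

```bash
python3 -m pendant '[[-1,0,0,-0.05,-0.026],[-1,0,0,-0.05,-0.025],[-1,-0.082,-0.071,0,0],[-1,-0.082,-0.071,0,0],[-1,-0.082,-0.071,0,0],[-1,-0.082,-0.071,0,0],[-1,-0.082,-0.071,0,0],[-1,-0.082,-0.071,0,0]]'; python3 -m pendant '[[-1,-0.082,-0.071,0,0],[-1,-0.082,-0.071,0,0],[-1,-0.082,-0.071,0,0],[-1,-0.082,-0.071,0,0],[-1,-0.082,-0.071,0,0],[-1,-0.082,-0.071,0,0],[-1,0,0,0,0],[-1,0,0,0,0]]'
cat >> h.py <<'E'
def tool():
    s=bot.observe();R=cv2.Rodrigues(s["ee_rot"])[0];p=s["position"]
    X=np.array([.986,-.1656]);Y=np.array([.1656,.986]);d=p[:2]-[578.1,-15.1]
    print("t",s["t"],"pos",p.round(1),"bal",(X@d).round(1),(Y@d).round(1),"yaw err deg",np.degrees(np.arcsin(R[:2,1]@X)).round(2),"F",s["wrist_force"].round(2),"gap",s["finger_gap"].round(1))
    return p,R
E
python3 -c "from h import *;p,R=tool();print((R.T@(np.array([691.5,-34.1,250])-p)/400).round(3))"
```

```text
t: 0.9
position: [358.7, 366.3, 262.4]
ee_rot: [-0.259, -3.131, 0.001]
wrist_force: [0.6, 0.3, 0.1]
finger_gap: 27.1
finger_force: 0.0
t: 1.7
position: [524.1, 166.6, 262.1]
ee_rot: [-0.263, -3.129, 0.0]
wrist_force: [0.8, 0.0, -0.6]
finger_gap: 0.7
finger_force: 0.0Traceback (most recent call last):
  File "<string>", line 1, in <module>
    from h import *;p,R=tool();print((R.T@(np.array([691.5,-34.1,250])-p)/400).round(3))
                        ~~~~^^
  File "h.py", line 13, in tool
    print("t",s["t"],"pos",p.round(1),"bal",(X@d).round(1),(Y@d).round(1),"yaw err deg",np.degrees(np.arcsin(R[:2,1]@X)).round(2),"F",s["wrist_force"].round(2),"gap",s["finger_gap"].round(1))
                                                                                                                                                                      ^^^^^^^^^^^^^^^^^^^^^
AttributeError: 'float' object has no attribute 'round'
```

```bash
sed -i 's/s\["finger_gap"\].round(1)/s["finger_gap"]/' h.py
python3 -m pendant '[[-1,-0.082,-0.071,0,0],[-1,-0.082,-0.071,0,0],[-1,-0.082,-0.071,0,0],[-1,-0.082,-0.071,0,0],[-1,-0.082,-0.071,0,0],[-1,-0.082,-0.071,0,0],[-1,0,0,0,0],[-1,0,0,0,0]]'
python3 - <<'E'
from h import *
p,R=tool();print((R.T@(np.array([691.5,-34.1,250])-p)/400).round(3))
for n in("top","side"):
    u=proj(n,p).astype(int);print(n,u)
    im=cams.read_camera(n)[:,:,::-1];x,y=u
    cv2.imwrite(f"pics/{n}1.png",cv2.resize(im[max(y-75,0):y+75,x-100:x+100],None,fx=4,fy=4,interpolation=cv2.INTER_CUBIC))
E
```

```text
t: 2.5
position: [689.6, -32.1, 261.9]
ee_rot: [-0.26, -3.129, -0.001]
wrist_force: [-0.3, -0.3, 0.0]
finger_gap: 0.4
finger_force: 0.0
t 2.5 pos [689.6 -32.1 261.9] bal 112.7 1.7 yaw err deg -0.05 F [-0.27 -0.27  0.01] gap 0.38962881949506833
[-0.006 -0.004  0.03 ]
top [335 161]
side [364 158]
```

View pics/side1.png

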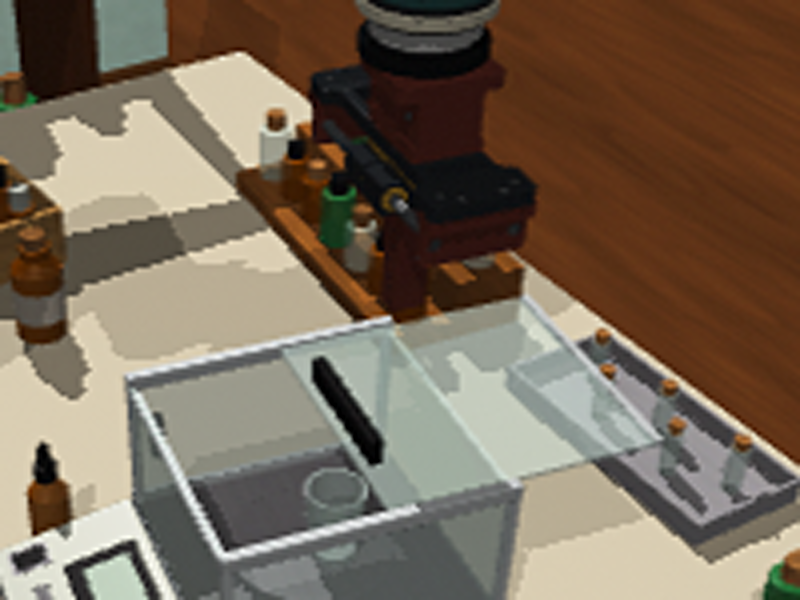

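The side view shows the shut fingers above the lid behind the bar (bar centre crop (348,410), full-image (351,185)). I'll check the bar by ray, then descend to about 184 mm.

```bash
python3 -c "
from h import *
p=ray('side',351,185.5,186);d=p[:2]-[578.1,-15.1];print(p.round(1),np.array([[.986,-.1656],[.1656,.986]])@d)"
python3 -m pendant '[[-1,0,0,0.06,0],[-1,0,0,0.05,0],[-1,0,0,0.04,0],[-1,0,0,0.03,0],[-1,0,0,0.014,0],[-1,0,0,0,0],[-1,0,0,0,0]]'
```

```text
[654.5 -29.  186. ] [77.62222766 -1.04935609]
t: 3.3
position: [690.4, -32.8, 185.9]
ee_rot: [0.259, 3.13, -0.0]
wrist_force: [-0.3, -0.1, 0.0]
finger_gap: 0.1
finger_force: 0.0
```

```bash
for i in 1; do python3 -m pendant '[[-1,0.01,0,0.003,0],[-1,0.01,0,0,0],[-1,0.01,0,0,0],[-1,0.01,0,0,0],[-1,0.01,0,0,0],[-1,0.01,0,0,0],[-1,0.01,0,0,0],[-1,0.01,0,0,0]]'; done; python3 -m pendant '[[-1,0.01,0,0,0],[-1,0.01,0,0,0],[-1,0.01,0,0,0],[-1,0.01,0,0,0],[-1,0.01,0,0,0],[-1,0.01,0,0,0],[-1,0.01,0,0,0],[-1,0.01,0,0,0]]'; python3 -c "from h import *;tool()"
```

```text
t: 4.1
position: [658.6, -27.9, 184.0]
ee_rot: [0.26, 3.13, -0.0]
wrist_force: [0.2, -1.2, -0.4]
finger_gap: 0.3
finger_force: 0.7
t: 4.9
position: [626.6, -22.5, 183.9]
ee_rot: [-0.26, -3.131, 0.0]
wrist_force: [0.6, -0.9, 0.7]
finger_gap: 0.7
finger_force: 0.7
t 4.9 pos [626.6 -22.5 183.9] bal 49.1 0.7 yaw err deg -0.05 F [ 0.55 -0.92  0.72] gap 0.6953327361807736
```

```bash
python3 -m pendant '[[-1,0.01,0,0,0],[-1,0.01,0,0,0],[-1,0.01,0,0,0],[-1,0.01,0,0,0],[-1,0.01,0,0,0],[-1,0.01,0,0,0],[-1,0.01,0,0,0],[-1,0.005,0,0,0]]'; python3 - <<'E'
from h import *
p,R=tool()
ims=[]
for n in("top","side"):
    u=proj(n,p).astype(int);im=cams.read_camera(n)[:,:,::-1];x,y=u;print(n,u)
    ims.append(cv2.resize(im[y-50:y+80,x-65:x+65],(400,400),interpolation=cv2.INTER_CUBIC))
cv2.imwrite("pics/m2.png",np.hstack(ims))
E
```

```text
t: 5.7
position: [596.8, -17.5, 183.8]
ee_rot: [-0.26, -3.13, 0.0]
wrist_force: [1.9, 0.3, 0.5]
finger_gap: 0.6
finger_force: 0.6
t 5.7 pos [596.8 -17.5 183.8] bal 18.9 0.7 yaw err deg -0.05 F [1.95 0.33 0.49] gap 0.5616152142586589
top [331 196]
side [330 190]
```

View pics/m2.png

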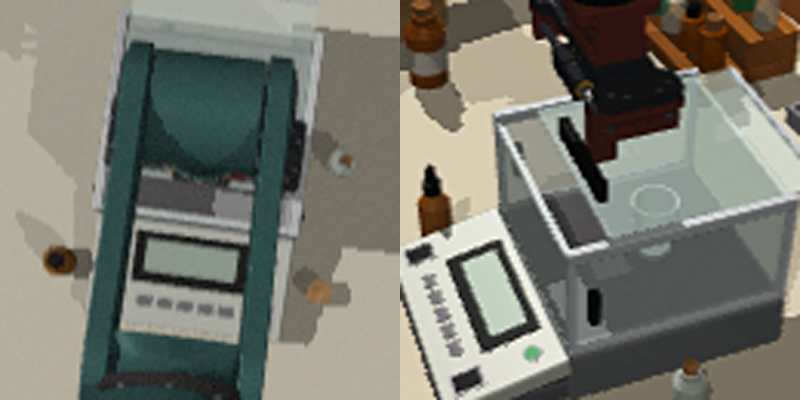

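The side view shows the lid sliding, with the bar (crop (583,158)) against the fingers and the lid edge about 40 mm from the front rail. I'll continue, slowing near the stop.

```bash
python3 -m pendant '[[-1,0.01,0,0,0],[-1,0.01,0,0,0],[-1,0.01,0,0,0],[-1,0.01,0,0,0],[-1,0.0075,0,0,0],[-1,0.005,0,0,0]]'; python3 -m pendant '[[-1,0.005,0,0,0],[-1,0.005,0,0,0],[-1,0.005,0,0,0]]'; python3 -c "from h import *;tool()"
```

```text
t: 6.4
position: [576.2, -14.1, 183.8]
ee_rot: [-0.26, -3.131, 0.0]
wrist_force: [1.9, -0.6, -0.9]
finger_gap: 1.0
finger_force: 0.6
t: 6.7
position: [570.7, -13.1, 183.9]
ee_rot: [0.26, 3.131, -0.0]
wrist_force: [0.9, 0.0, -0.4]
finger_gap: 0.7
finger_force: 0.6
t 6.7 pos [570.7 -13.1 183.9] bal -7.6 0.7 yaw err deg -0.05 F [ 0.95  0.05 -0.39] gap 0.6769087335006662
```

```bash
python3 -m pendant '[[-1,0.004,0,0,0],[-1,0.004,0,0,0]]'; python3 -m pendant '[[-1,0.004,0,0,0],[-1,0.004,0,0,0]]';python3 -c "from h import *;tool()"
```

```text
t: 6.9
position: [567.6, -12.6, 183.9]
ee_rot: [0.26, 3.131, -0.0]
wrist_force: [1.7, -0.0, -1.4]
finger_gap: 0.6
finger_force: 0.6
t: 7.1
position: [564.4, -12.1, 183.9]
ee_rot: [0.26, 3.131, -0.0]
wrist_force: [2.0, 0.5, -0.3]
finger_gap: 0.5
finger_force: 0.6
t 7.1 pos [564.4 -12.1 183.9] bal -14.0 0.7 yaw err deg -0.05 F [ 2.04  0.51 -0.28] gap 0.5441133070258233
```

```bash
python3 -m pendant '[[-1,0.004,0,0,0],[-1,0.004,0,0,0]]'; python3 -m pendant '[[-1,0.004,0,0,0]]'; python3 -c "from h import *;tool()"
```

```text
t: 7.3
position: [561.2, -11.6, 183.9]
ee_rot: [0.26, 3.131, -0.0]
wrist_force: [0.6, 0.4, -1.1]
finger_gap: 0.0
finger_force: 0.6
t: 7.4
position: [560.9, -11.5, 184.0]
ee_rot: [0.26, 3.128, -0.0]
wrist_force: [7.3, -0.9, -5.2]
finger_gap: 0.5
finger_force: 3.6
t 7.4 pos [560.9 -11.5 184. ] bal -17.6 0.7 yaw err deg -0.05 F [ 7.33 -0.9  -5.21] gap 0.4769741101846965
```

Force rose to 7 N with no motion, so the lid is at its stop. I'll back off, rise, and look.

```bash
python3 -m pendant '[[-1,0,0,0,0],[-1,-0.01,0,0,0],[-1,-0.02,0,0,0],[-1,0,0,-0.05,0],[-1,0,0,-0.07,0],[-1,0,0,-0.07,0],[-1,0,0,0,0]]'; python3 - <<'E'
from h import *
p,R=tool();q=np.array([434.2,-75.1,p[2]]);print((R.T@(q-p)/400).round(3))
n="side";x,y=proj(n,p).astype(int);im=cams.read_camera(n)[:,:,::-1]
cv2.imwrite("pics/s3.png",cv2.resize(im[y-40:y+130,x-100:x+100],None,fx=3.5,fy=3.5,interpolation=cv2.INTER_CUBIC))
E
```

```text
t: 8.1
position: [574.1, -13.7, 263.7]
ee_rot: [0.259, 3.125, -0.001]
wrist_force: [1.0, -0.5, 0.6]
finger_gap: 0.4
finger_force: 0.0
t 8.1 pos [574.1 -13.7 263.7] bal -4.1 0.7 yaw err deg -0.05 F [ 0.98 -0.54  0.64] gap 0.39129055092895393
[ 0.32  -0.209 -0.002]
```

View pics/s3.png

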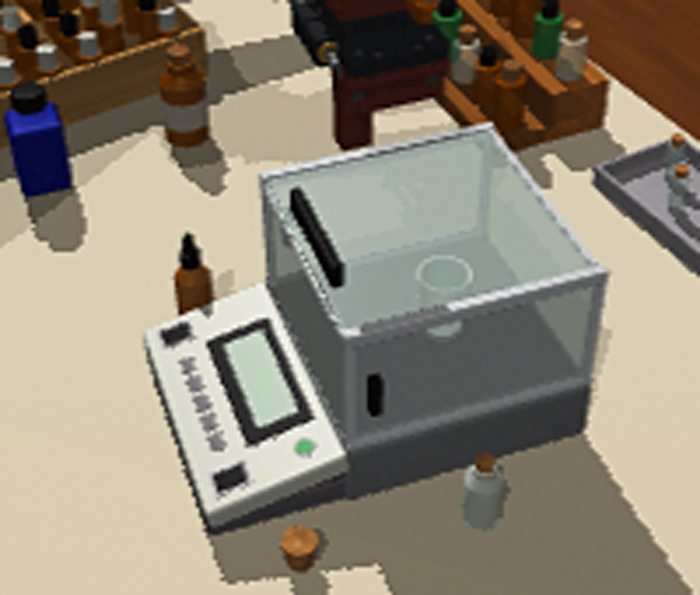

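The lid is flush with the front rail (bar at crop (318,237)), and the right window is at crop (231,477). I'll move over the right window at height.

```bash
python3 -m pendant '[[-1,0.04,-0.06,0,0],[-1,0.05,-0.06,0,0],[-1,0.05,-0.05,0,0],[-1,0.05,-0.039,0,0],[-1,0.06,0,0,0],[-1,0.07,0,0,0],[-1,0,0,0,0],[-1,0,0,0,0]]'; python3 - <<'E'
from h import *
x,y=proj("side",[574.1,-13.7,263.7]).astype(int)
print(ray("side",x-100+231/3.5,y-40+477/3.5,46).round(1))
p,R=tool();q=np.array([434.2,-75.1,86]);print((R.T@(q-p)/400).round(3))
E
```

```text
t: 8.95
position: [430.9, -74.5, 259.1]
ee_rot: [-0.26, -3.13, -0.0]
wrist_force: [0.8, 0.0, -0.3]
finger_gap: 0.6
finger_force: 0.0
[433.6 -75.1  46. ]
t 8.95 pos [430.9 -74.5 259.1] bal -135.3 -83.0 yaw err deg -0.03 F [ 0.84  0.03 -0.31] gap 0.6427890943335082
[-0.009 -0.     0.433]
```

Both views agree on the window. I'll descend to about 38 mm above it and hold.

```bash
python3 -m pendant '[[-1,-0.008,0,0.08,0],[-1,0,0,0.09,0],[-1,0,0,0.09,0],[-1,0,0,0.08,0],[-1,0,0,0.06,0],[-1,0,0,0.035,0],[-1,0,0,0,0],[-1,0,0,0,0]]'; python3 -c "from h import *;tool()"
```

```text
t: 9.75
position: [435.3, -75.3, 85.5]
ee_rot: [-0.259, -3.13, -0.0]
wrist_force: [0.7, 0.1, -0.3]
finger_gap: 0.7
finger_force: 0.0
t 9.75 pos [435.3 -75.3  85.5] bal -130.8 -83.0 yaw err deg -0.06 F [ 0.68  0.13 -0.33] gap 0.6622054049656977
```

```bash
python3 -m pendant '[[-1,0,0,0,0],[-1,0,0,0,0],[-1,0,0,0,0],[-1,0,0,0,0],[-1,0,0,0,0],[-1,0,0,0,0],[-1,0,0,0,0],[-1,0,0,0,0]]' >/dev/null; python3 -m pendant '[[-1,0,0,0,0],[-1,0,0,0,0],[-1,0,0,0,0],[-1,0,0,0,0],[-1,0,0,0,0],[-1,0,0,0,0],[-1,0,0,0,0],[-1,0,0,0,0]]' >/dev/null; python3 -m pendant '[[-1,0,0,0,0],[-1,0,0,0,0],[-1,0,0,0,0],[-1,0,0,0,0],[-1,0,0,0,0],[-1,0,0,0,0],[-1,0,0,0,0]]'; python3 - <<'E'
from h import *
p,R=tool();n="side";x,y=proj(n,p).astype(int);im=cams.read_camera(n)[:,:,::-1]
cv2.imwrite("pics/s4.png",cv2.resize(im[y-90:y+70,x-70:x+130],None,fx=3.5,fy=3.5,interpolation=cv2.INTER_CUBIC))
E
```

```text
t: 12.05
position: [434.7, -75.2, 85.9]
ee_rot: [-0.26, -3.131, 0.0]
wrist_force: [-0.0, 0.4, 0.8]
finger_gap: 0.5
finger_force: 0.0
t 12.05 pos [434.7 -75.2  85.9] bal -131.5 -83.0 yaw err deg -0.05 F [-0.04  0.36  0.76] gap 0.5245832399600967
```

View pics/s4.png

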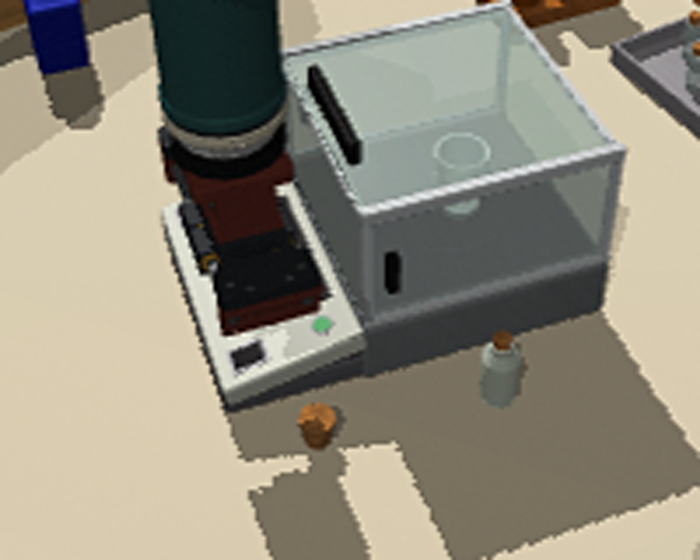

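The hand hovers directly above the right window (crop (247,355)), the lid is still shut, and nothing has been disturbed. It held still for over 2 s; now straight up and away to the right.

```bash
python3 -m pendant '[[-1,0,0,-0.07,0],[-1,0,0,-0.1,0],[-1,0,0,-0.1,0],[-1,0,0,-0.1,0],[-1,0,0,-0.1,0],[-1,0,0,-0.05,0],[-1,0,-0.08,0,0],[-1,0,-0.1,0,0]]'; python3 -m pendant '[[-1,0,-0.1,0,0],[-1,0,-0.1,0,0],[-1,0,-0.1,0,0],[-1,0,-0.1,0,0],[-1,0,-0.06,0,0],[-1,0,0,0,0],[-1,0,0,0,0],[-1,0,0,0,0]]'; python3 - <<'E'
from h import *
tool();im=cams.read_camera("top")[:,:,::-1]
cv2.imwrite("pics/t5.png",cv2.resize(im[110:290,270:490],None,fx=3.3,fy=3.3,interpolation=cv2.INTER_CUBIC))
E
```

```text
t: 12.9
position: [423.3, -146.1, 295.1]
ee_rot: [0.255, 3.129, -0.001]
wrist_force: [1.1, -0.3, 0.1]
finger_gap: 0.4
finger_force: 0.0
t: 13.7
position: [392.4, -326.4, 293.7]
ee_rot: [-0.259, -3.13, -0.001]
wrist_force: [0.6, -0.6, -1.1]
finger_gap: 0.4
finger_force: 0.0
t 13.7 pos [ 392.4 -326.4  293.7] bal -131.5 -337.7 yaw err deg -0.08 F [ 0.6  -0.61 -1.05] gap 0.360003214912106
```

View pics/t5.png

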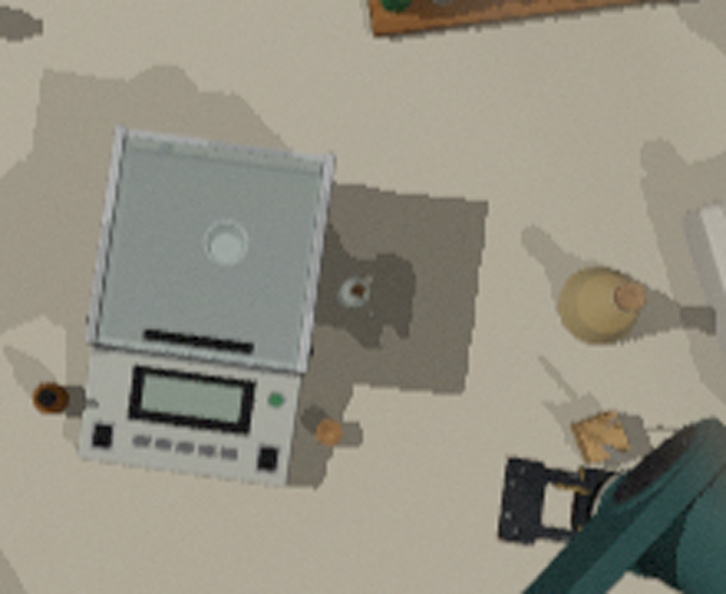

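The top view shows the lid flush (bar at crop (198,341)), the beaker and small items in place, and the hand clear. I'm handing in.

```bash
python3 -c "from station import bot;print(bot.close_job())"
```

```text
the job is handed in; nothing more can be done
None
```

I slid the lid shut until it hit its stop, held the fingertips about 40 mm above the right-hand (tare) window for over 2 s, and moved the hand well clear. The last picture shows the beaker and nearby items where they were. I did not read the display to confirm the tare. The job was handed in at about 14 s.

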